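# Seat the keyed collar on the moulder arbor

## Robot

A 6-joint arm with a two-finger parallel gripper is mounted at the origin on the work surface. World frame = base frame: x ahead of the robot, y to its left, z up, the work surface at z = 0. Lengths are in m, angles in rad, forces in N, time in s.
With the tool pointing down it reaches from about 0.25 to 0.725 m from the base axis. Payload 4 kg.
Tool frame: the origin (TCP) lies midway between the tips of the shut fingers; the grasp point (between the pads) lies 19 mm behind it (bot.grip_point_offset is the distance from the TCP to the grasp point, in m); z points along the fingers, y is the line along which they close (so a half turn about z gives the same grasp; the last joint's range is limited). The gripper opens to 85 mm and grips with 20 to 120 N. Pads are 22 mm wide; open, the fingers measure 114 mm over their backs; the gripper's body (76 mm by 85 mm) begins 54 mm behind the grasp point. The pads swing forward as they close: fully open they stand 13 mm farther back than shut.
Start: joints at [1.219, 0.241, 0.005, 1.335, 0, 1.571], TCP at [0.172, 0.469, 0.231] pointing down, gripper open.
Joint ranges: [-2.72, 2.72], [-1.05, 1.87], [-1.09, 1.28], [-1.99, 2.15], [-1.42, 1.44], [-3.14, 3.14]. Speed limits (rad/s): [2.79, 2.79, 3.14, 3.14, 3.14, 3.14].

## Interface

Orientations are given as a unit quaternion [x, y, z, w].
In Python, from workcell import bot gives the robot as it stands.
- The arm moves only by the tool step_arm, never from a script. Its argument "targets" is text: rows parted by semicolons, each of 7 numbers parted by spaces: the opening, from -1 (shut) to 1 (fully open), so that 0 is half open, then the shift along the world's x, y, z normalised to -1 to 1, where 1 is 0.5 m, then the turn, a rotation vector about the world's x, y, z normalised to -1 to 1, where 1 is pi/4 rad. In form: gripper x y z wx wy wz; .... A call has 1 to 10 rows; each row is the pose to reach, as a shift and turn from the pose commanded when the call began; what a row does not reach only later rows make up. A row lasts 1/12 s, in which the tool goes at most 41.7 mm and 7.16 degrees, less where a joint would pass 70% of its speed; a pose out of reach is approached as far as the arm can. A call with a number of a shift or a turn outside -1 to 1 is refused whole. A call with a gripper value outside its range is refused whole. The fingers move at their own pace and stop on an object; the grip force is fixed at half the most. Time passes only in rows, so rows that repeat a pose let the fingers close. It gives the time, the measured TCP pose, the force, the opening and the grip force at its end, in the units of the state.
- bot.get_obs(): the state, without advancing time (a new reading comes with each control period).
- bot.camera(name): name is "side" or "top"; returns the picture (480x640x3 uint8, red, green, blue); there is no depth.
- bot.camera_info(name): a dict with "vertical_fov" (degrees; the focal length in pixels is half the picture's height over the tangent of half this angle, whatever the lens; pixels are square), "cx", "cy" (the principal point, pixels), "pose" (4x4, takes a point from camera to world coordinates). Camera axes: x right, y up, looking along -z (the intrinsics and any distortion apply to the point x, -y, -z); pixel columns grow to the right and rows downward; lengths in m; the calibration is good to about 2 mm. A picture is of the moment at which its call begins. camera_info takes no time and is no camera call.
- bot.job_done(): hands the job in; it is judged then, once.
The state is a dict: "clock": time; "joint_pos": joint angles; "joint_vel": joint speeds; "tau": joint torques, N m; "eef_pos": TCP position; "tool_rot": TCP orientation; "ft_force": force on the tool from outside, world axes, zero at the start; "ft_torque": the same for the moment, N m; "grip_width": finger opening in m; "grasp_force": force on a finger pad.
Only numpy, scipy, OpenCV 4.12 (cv2) and the standard library are available. Lean on these libraries where they do the work, as an engineer would, in place of code of your own. Each camera call takes 0.05 s, during which the arm holds its last target. There are 200 camera calls.

## Task

The cutter arbor in the green assembly stand is ready for its keyed collar. Take the yellow collar with the two lugs in its bore, put it over the end of the arbor, turn it until the lugs drop into the two keyways, and leave it fully home, flat on the spacer ring below. Leave the two plain rings, the nut and the spanner where they lie.

Things in the scene. Friction and masses are not known exactly. Their poses are not given: they have to be found in the camera images.
- collar_mid (a point): Centre (on the bore axis, half-way up) of the yellow (zinc-plated steel, brass-coloured) keyed collar: outside diameter 66, bore 41.4, height 30, about 0.46 kg, knurled rim. Lies flat on the bench, right way up (z up, lugs in its upper half), at any yaw. Two opposite lugs stand into the bore at its own +x and -x, so it is alike every half turn.
- collar_lugs (a point): Point on the collar's axis at the lugs' undersides, 16 above the collar's underside. Each lug is 10 wide, reaches in to 15 from the axis and runs from here up to the top. The 16 of bore below is plain, its mouth chamfered, so the collar slides onto the arbor at any angle until the lugs stop on the arbor's shoulder.
- arbor_seat (a point): On the arbor's axis, at the flat top of the bright spacer ring (diameter 49, 26 high) on which the collar must come down, 136 above the bench; z up. Fully home, the collar's centre is 15 above this point. Below: blue cutter head, diameter 120, top 26 under the seat; green stand with foot of diameter 160, fixed. Axes here are the stand's, not the arbor's.
- arbor_shoulder (a point): On the arbor's axis at its chamfered shoulder, 28 above the seat. Below it the bright arbor has diameter 40, with two opposite keyways 12 wide, open at the shoulder, down to the seat. The arbor is clamped and cannot turn; its keyways may point anywhere, are NOT tied to these axes, and their angle is not given.
- arbor_end (a point): On the arbor's axis at the chamfered top end of its thread (diameter 27), 52 above the seat. With its lugs on the shoulder the collar rests there by itself, its centre 27 above the seat; when the lugs come within about 3 degrees of the keyways, at most half a turn away, the collar can go down the last 12. Home, this end stands 22 above its top.
- ring_a_mid (a point): Centre of a bright plain spacer ring, outside diameter 60, bore 40.8, height 30, no lugs. Bystander lying flat on the bench.
- ring_b_mid (a point): Centre of a bright plain spacer ring, outside diameter 60, bore 40.8, height 25, no lugs. Bystander lying flat on the bench.
- nut_mid (a point): Centre of the dark steel hexagon arbor nut, 41 across flats, flange diameter 52, height 24. Bystander lying on the bench.
- spanner_mid (a point): Middle of a flat steel spanner, 220 long along its x axis, 38 wide at the jaw, 8 thick. Bystander lying on the bench.
Not all that is in view belongs to the job. What is meant by the part that bears collar_mid is not blue, pink or turquoise, and is the larger of those in its own colour.

How it is judged:
By the outcome, as a careful person would: the job done as asked, in the order asked, and still so for the second after the job is handed in, with the robot touching nothing.
It also fails if it takes over 72 s, if anything falls off the work surface, if the arm or the gripper's body presses on something with over 40 N, if the wrist force passes 120 N, or if a joint passes its speed limit or range.

## Working session

There is one attempt and no reset: what is moved stays moved. The work goes in short steps, Python scripts to look and compute and a tool call to move; the robot and the scene stay as the last step left them, time stands still between calls to the robot, and variables do not carry over. Pictures are saved under pics/ and viewed, at most 10 in all, crops included, and the job is handed in when it is done.

Besides the shell and the picture viewer there is one more tool, called after "Call:" in YAML: its name, and indented under it one key for each argument. step_arm: Moves the arm, as the interface text tells. Scaled input: -1 to 1 covers 0.5 m each way for a shift and pi/4 rad each way for a turn. Its arguments: {"type":"object","properties":{"targets":{"type":"string"}},"required":["targets"]}

```bash
mkdir -p pics
python3 - <<'E'
from workcell import bot
import cv2,numpy as np
for n in("top","side"):
    i=bot.camera_info(n); print(n,{k:(np.round(v,4).tolist() if k=='pose' else v) for k,v in i.items()})
    cv2.imwrite(f"pics/{n}0.png",bot.camera(n)[:,:,::-1])
o=bot.get_obs();print(o)
E
```

```text
top {'vertical_fov': 49.830181343313924, 'cx': 314.77314083246904, 'cy': 245.65435938423875, 'pose': [[-0.0115, 0.9965, -0.0833, 0.5184], [-0.9994, -0.0141, -0.0309, 0.062], [-0.032, 0.0829, 0.996, 0.9944], [0.0, 0.0, 0.0, 1.0]]}
side {'vertical_fov': 52.587857934964134, 'cx': 315.47581744912196, 'cy': 240.45508398657964, 'pose': [[0.7494, 0.3487, -0.5629, 0.0892], [-0.6621, 0.3988, -0.6345, -0.4977], [0.0032, 0.8482, 0.5297, 0.6029], [0.0, 0.0, 0.0, 1.0]]}
{'clock': 0.1, 'joint_pos': array([ 1.21899461e+00,  2.41336231e-01,  3.87240166e-03,  1.33520308e+00,
       -5.75054105e-06,  1.57083552e+00]), 'joint_vel': array([ 0.00237609, -0.00041914,  0.00313378, -0.0003739 ,  0.00111854,
        0.00128155]), 'tau': array([-7.32575063e-04, -3.73137724e+01,  2.53010076e+01,  1.08758686e-02,
       -5.31945568e-05, -1.82676769e-05]), 'eef_pos': array([0.1721034 , 0.46885002, 0.23050782]), 'tool_rot': array([ 1.75014382e-01,  9.84565433e-01, -9.21364265e-04, -1.60822297e-04]), 'ft_force': array([ 0.93896704, -0.80672616,  0.35455346]), 'ft_torque': array([-0.01398017, -0.00423747,  0.0213848 ]), 'grasp_force': 0.0, 'grip_width': 0.08554943929565927}
```

View pics/top0.png

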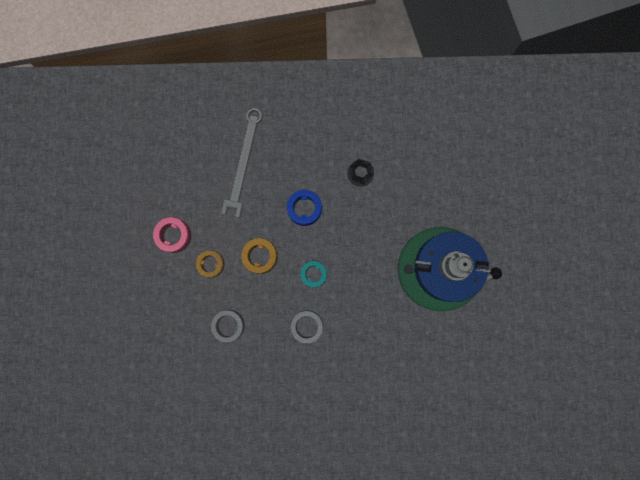

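View pics/side0.png

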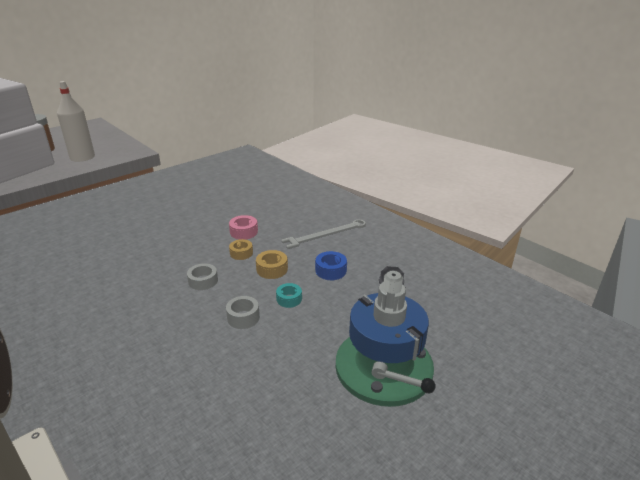

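The top view shows the yellow collar at about (259,256), with the small decoy at (209,264), and the arbor at about (460,265). In the side view the collar is at (272,263) and the arbor end at (393,277). Next I'll zoom in on both.

```bash
cat > h.py <<'E'
from workcell import bot
import cv2,numpy as np
def cam(n):
    i=bot.camera_info(n); f=240/np.tan(np.radians(i['vertical_fov'])/2); return f,i['cx'],i['cy'],np.array(i['pose'])
def proj(n,P):
    f,cx,cy,T=cam(n); p=(np.atleast_2d(P)-T[:3,3])@T[:3,:3]
    return np.c_[cx+f*p[:,0]/-p[:,2], cy+f*p[:,1]/p[:,2]]
def ray(n,u,v,z):
    f,cx,cy,T=cam(n); d=T[:3,:3]@np.array([(u-cx)/f,-(v-cy)/f,-1]); c=T[:3,3]
    return c+d*(z-c[2])/d[2]
def snap(n): return bot.camera(n)[:,:,::-1].copy()
def crop(im,u,v,w,k): return cv2.resize(im[v-w:v+w,u-w:u+w],None,fx=k,fy=k,interpolation=cv2.INTER_CUBIC)
E
python3 - <<'E'
from h import *
t=cv2.imread('pics/top0.png');s=cv2.imread('pics/side0.png')
A=np.hstack([crop(t,259,256,25,8),crop(t,460,265,25,8)])
B=np.hstack([crop(s,272,263,25,8),crop(s,391,295,25,8)])
cv2.imwrite('pics/z1.png',cv2.resize(np.vstack([A,B]),(600,600)))
for n,im in(('top',t),('side',s)):
    h=cv2.cvtColor(im,cv2.COLOR_BGR2HSV); m=cv2.inRange(h,(10,100,60),(28,255,255))
    k,l,st,c=cv2.connectedComponentsWithStats(m)
    for j in range(1,k):
        if st[j,4]>60: print(n,st[j],c[j],ray(n,*c[j],.015))
print(ray('top',460,265,.188),ray('side',393,277,.188))
print(ray('top',209,264,.01))
E
```

```text
top [284  21  27  11  83] [295.86746988  26.30120482] [1.03561174 0.12480442 0.015     ]
top [233  22  50  18 221] [256.78280543  29.51131222] [1.03119823 0.20233177 0.015     ]
top [139  42  49  15 144] [158.79166667  49.29861111] [0.99584372 0.39773302 0.015     ]
top [94 53 31 11 97] [110.91752577  58.15463918] [0.98016315 0.49366458 0.015     ]
top [241 238  36  36 679] [258.74079529 255.46539028] [0.583067  0.1995475 0.015    ]
top [196 251  27  27 394] [209.05076142 263.63705584] [0.56871854 0.29487589 0.015     ]
side [ 45 125   9  25  65] [ 48.66153846 136.90769231] [0.46736092 1.31843675 0.015     ]
side [  0 169 152  45 441] [ 67.72335601 192.85034014] [0.37095695 0.82882573 0.015     ]
side [230 239  22  20 378] [240.61375661 248.73015873] [0.56571591 0.29006467 0.015     ]
side [256 250  31  28 729] [271.24554184 263.77640604] [0.5815089  0.19834318 0.015     ]
[ 0.55261831 -0.13751918  0.188     ] [ 0.5483938  -0.14864119  0.188     ]
[0.56827931 0.29615875 0.01      ]
```

View pics/z1.png

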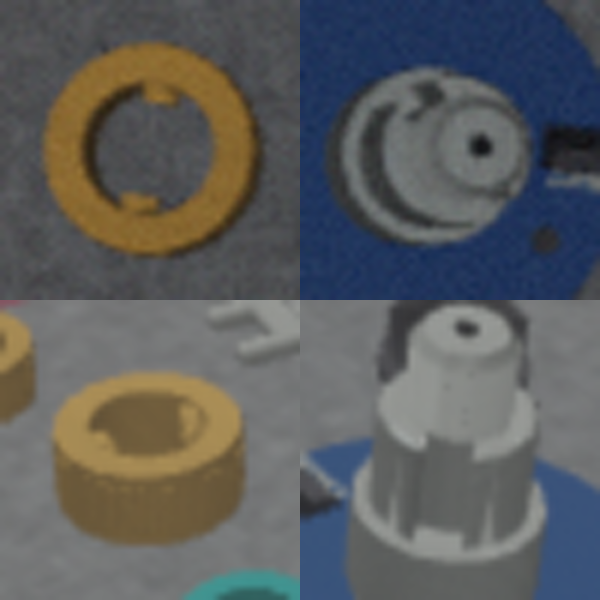

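Run:
```python
from h import *
from scipy.optimize import least_squares
from scipy.spatial.transform import Rotation as R
def tri(pt,ps):
    return least_squares(lambda P:np.r_[proj('top',P)[0]-pt,proj('side',P)[0]-ps],[.55,-.14,.18])
r=tri((465,264.7),(393.8,274.7));print('end',r.x,r.fun)
print(ray('top',465,264.7,.188),ray('side',393.8,274.7,.188))
a=ray('top',260.3,246.8,.03);b=ray('top',257.3,264.8,.03);d=a-b
print('lug yaw',np.degrees(np.arctan2(d[1],d[0])),(a+b)/2,np.linalg.norm(d))
# lugs from side: display (188,415),(105,440)
a=ray('side',247+188/6,238+115/6,.03);b=ray('side',247+105/6,238+140/6,.03);d=a-b
print('lug yaw side',np.degrees(np.arctan2(d[1],d[0])),(a+b)/2,np.linalg.norm(d))
c=r.x[:2]
for yaw in range(-180,0,10):
    y=np.radians(yaw);e=np.array([np.cos(y),np.sin(y)])*.02
    P=[[*(c+e),.164],[*(c+e),.136]]
    q=proj('side',P);print(yaw,np.round((q-[366,270])*6+[300,300]).tolist(),end=' ')
print()
for yaw in range(0,360,20):
    y=np.radians(yaw);e=np.array([np.cos(y),np.sin(y)])*.02
    print(yaw,np.round((proj('top',[*(c+e),.164])-[435,240])*6+[300,0]).tolist(),end=' ')
print(R.from_quat(bot.get_obs()['tool_rot']).as_matrix().round(3))
```

```text
end [ 0.55327405 -0.14549503  0.18796361] [ 0.17378066 -0.18911886 -0.23876583  0.03594584]
[ 0.5529832  -0.14520868  0.188     ] [ 0.55356175 -0.14569594  0.188     ]
lug yaw -9.640644700239678 [0.58146887 0.19732765 0.03      ] 0.034266003518983575
lug yaw side -12.059439836849382 [0.5793654  0.19363585 0.03      ] 0.03189135961623304
-180 [[402.0, 441.0], [394.0, 530.0]] -170 [[414.0, 447.0], [405.0, 537.0]] -160 [[427.0, 452.0], [418.0, 542.0]] -150 [[441.0, 456.0], [431.0, 545.0]] -140 [[455.0, 458.0], [446.0, 548.0]] -130 [[470.0, 458.0], [460.0, 548.0]] -120 [[484.0, 457.0], [474.0, 547.0]] -110 [[498.0, 455.0], [487.0, 545.0]] -100 [[510.0, 451.0], [499.0, 540.0]] -90 [[520.0, 445.0], [509.0, 535.0]] -80 [[528.0, 439.0], [517.0, 528.0]] -70 [[534.0, 432.0], [523.0, 521.0]] -60 [[538.0, 424.0], [526.0, 513.0]] -50 [[539.0, 415.0], [528.0, 504.0]] -40 [[538.0, 406.0], [526.0, 495.0]] -30 [[534.0, 398.0], [523.0, 486.0]] -20 [[528.0, 390.0], [517.0, 478.0]] -10 [[520.0, 382.0], [509.0, 470.0]] 
0 [[455.0, 76.0]] 20 [[429.0, 81.0]] 40 [[407.0, 94.0]] 60 [[391.0, 115.0]] 80 [[383.0, 139.0]] 100 [[384.0, 165.0]] 120 [[393.0, 190.0]] 140 [[411.0, 210.0]] 160 [[434.0, 222.0]] 180 [[460.0, 227.0]] 200 [[486.0, 222.0]] 220 [[509.0, 208.0]] 240 [[525.0, 188.0]] 260 [[533.0, 163.0]] 280 [[532.0, 137.0]] 300 [[522.0, 113.0]] 320 [[504.0, 93.0]] 340 [[481.0, 80.0]] [[-0.939  0.345 -0.001]
 [ 0.345  0.939 -0.002]
 [-0.    -0.002 -1.   ]]
```

The top crop puts the lugs at about (260,247) and (257,265), a yaw of about -11°. In the side crop one keyway is at about 36° (-144°). The two cameras agree on the arbor axis at (0.553,-0.1455), and the collar is at (0.582,0.198). So the collar has to turn about +47°.

Call:
step_arm:
  targets: "1 0.08 -0.054 -0.02 0 0 0;1 0.16 -0.108 -0.04 0 0 0;1 0.24 -0.162 -0.06 0 0 0;1 0.32 -0.216 -0.08 0 0 0;1 0.4 -0.27 -0.1 0 0 0;1 0.46 -0.31 -0.12 0 0 0;1 0.52 -0.35 -0.14 0 0 0;1 0.58 -0.39 -0.16 0 0 0;1 0.62 -0.42 -0.18 0 0 0;1 0.62 -0.42 -0.18 0 0 0"

```text
clock: 0.93
eef_pos: [0.4853, 0.2553, 0.1387]
tool_rot: [0.178, 0.984, -0.002, -0.0]
ft_force: [-0.2, 0.1, 0.4]
grip_width: 0.0855
grasp_force: 0.0
```

Call:
step_arm:
  targets: "1 0.06 -0.036 -0.02 0 0 0;1 0.12 -0.072 -0.04 0 0 0;1 0.16 -0.1 -0.06 0 0 0;1 0.2 -0.122 -0.08 0 0 0;1 0.2 -0.122 -0.08 0 0 0;1 0.2 -0.122 -0.08 0 0 0;1 0.2 -0.122 -0.08 0 0 0"

```text
clock: 1.52
eef_pos: [0.5814, 0.1987, 0.101]
tool_rot: [0.175, 0.985, -0.0, -0.001]
ft_force: [-0.6, -0.3, 1.5]
grip_width: 0.0853
grasp_force: 0.0
```

Run:
```python
from h import *
s=snap('side');t=snap('top')
for n,im in(('side',s),('top',t)):
    for P,c in(([.582,.198,.03],(0,0,255)),): 
        a=np.linspace(0,2*np.pi,40); q=proj(n,np.c_[.582+.033*np.cos(a),.198+.033*np.sin(a),a*0+.03])
        cv2.polylines(im,[np.round(q*16).astype(int)],True,c,1,cv2.LINE_AA,4) if n=='side' else None
cv2.imwrite('pics/z2.png',np.hstack([crop(s,272,250,45,6),crop(t,259,256,28,9)[:540,:] if 0 else cv2.resize(crop(t,259,250,45,6),(260,540))]))
print(bot.get_obs()['eef_pos'])
```

```text
[0.58151249 0.19931221 0.10183359]
```

View pics/z2.png

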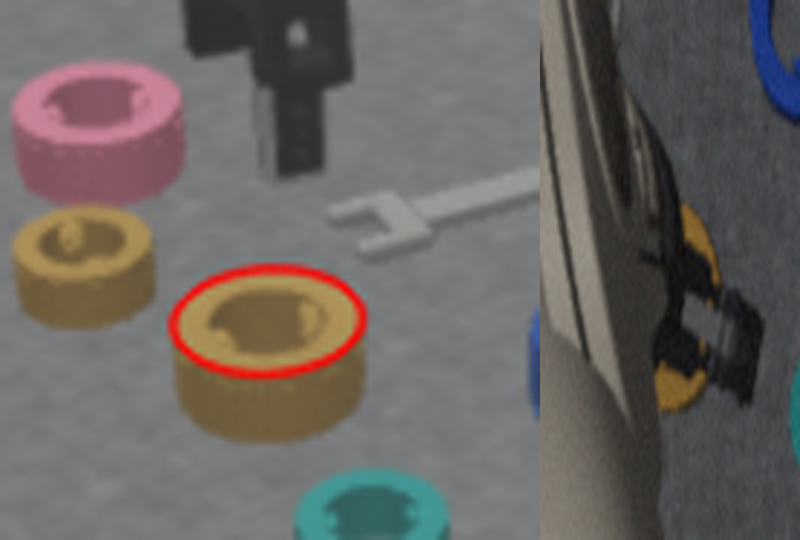

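The side overlay of the collar's rim sits on the collar, so the estimate holds, and the fingers straddle it. I'll go down now.

Call:
step_arm:
  targets: "1 0 0 -0.06 0 0 0;1 0 0 -0.12 0 0 0;1 0 0 -0.16 0 0 0;1 0 0 -0.18 0 0 0;1 0 0 -0.19 0 0 0;1 0 0 -0.2 0 0 0;1 0 0 -0.204 0 0 0;1 0 0 -0.204 0 0 0;1 0 0 -0.204 0 0 0"

```text
clock: 2.37
eef_pos: [0.5832, 0.1987, 0.0005]
tool_rot: [0.175, 0.985, 0.001, 0.001]
ft_force: [0.2, -0.0, -0.1]
grip_width: 0.0858
grasp_force: 0.0
```

Call:
step_arm:
  targets: "-1 0 0 0 0 0 0;-1 0 0 0 0 0 0;-1 0 0 0 0 0 0;-1 0 0 0 0 0 0;-1 0 0 0 0 0 0;-1 0 0 0 0 0 0;-1 0 0 0 0 0 0;-1 0 0 0 0 0 0"

```text
clock: 3.03
eef_pos: [0.5832, 0.1984, 0.0009]
tool_rot: [0.175, 0.985, 0.0, 0.001]
ft_force: [-0.6, -0.0, 4.6]
grip_width: 0.0639
grasp_force: 67.0
```

Call:
step_arm:
  targets: "-1 0 0 0.05 0 0 0;-1 0 0 0.12 0 0 0.1;-1 0 0 0.19 0 0 0.2;-1 0 0 0.26 0 0 0.3;-1 0 0 0.33 0 0 0.4;-1 0 0 0.4 0 0 0.5;-1 0 0 0.44 0 0 0.5;-1 0 0 0.44 0 0 0.5;-1 0 0 0.44 0 0 0.5"

```text
clock: 3.78
eef_pos: [0.5826, 0.1984, 0.2197]
tool_rot: [-0.02, 1.0, 0.0, 0.001]
ft_force: [0.0, 0.5, -4.3]
grip_width: 0.0643
grasp_force: 68.5
```

Call:
step_arm:
  targets: "-1 -0.01 -0.08 0 0 0 0.1;-1 -0.02 -0.16 0 0 0 0.2;-1 -0.03 -0.24 0 0 0 0.3;-1 -0.04 -0.32 0 0 0 0.4;-1 -0.045 -0.4 0 0 0 0.5;-1 -0.05 -0.48 0 0 0 0.544;-1 -0.055 -0.56 0 0 0 0.544;-1 -0.058 -0.63 0 0 0 0.544;-1 -0.058 -0.67 0 0 0 0.544;-1 -0.058 -0.688 0 0 0 0.544"

```text
clock: 4.62
eef_pos: [0.5509, -0.1487, 0.2154]
tool_rot: [-0.23, 0.973, 0.001, -0.003]
ft_force: [-0.6, 0.0, -3.3]
grip_width: 0.0644
grasp_force: 68.8
```

Call:
step_arm:
  targets: "-1 0 0 0 0 0 0;-1 0 0 0 0 0 0;-1 0 0 0 0 0 0;-1 0 0 0 0 0 0"

```text
clock: 4.95
eef_pos: [0.5531, -0.1439, 0.2186]
tool_rot: [-0.233, 0.972, 0.001, -0.001]
ft_force: [-1.3, 1.0, -4.3]
grip_width: 0.0644
grasp_force: 68.8
```

Run:
```python
from h import *
s=snap('side');t=snap('top')
o=bot.get_obs();print(o['eef_pos'],o['tool_rot'],o['ft_force'],o['joint_pos'])
cv2.imwrite('pics/s3.png',s)
S=crop(s,393,265,50,6);T=crop(t,463,262,50,6)
cv2.imwrite('pics/z3.png',np.hstack([S,T])[:, :800] if 0 else cv2.resize(np.hstack([S,T]),(800,400)))
```

```text
[ 0.55342247 -0.14415023  0.21917251] [-2.33037341e-01  9.72467769e-01  1.67325571e-04 -8.48095532e-05] [-0.18800512 -0.28630744 -4.32768079] [-2.54923040e-01  3.89650686e-01  1.81773493e-01  1.36322632e+00
  2.15408804e-04 -7.25322789e-01]
```

View pics/z3.png

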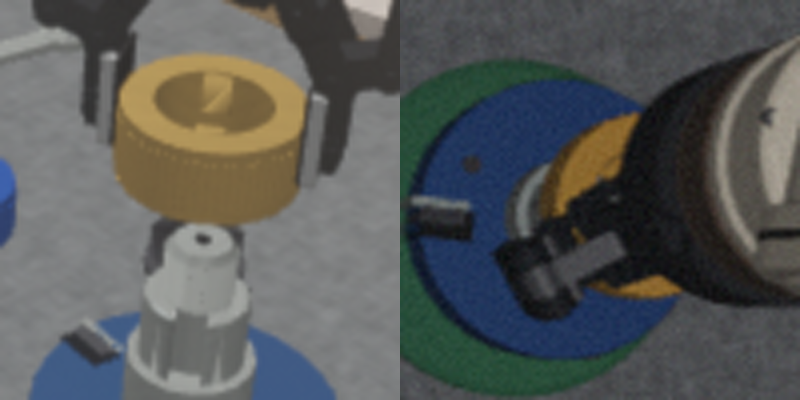

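Run:
```python
from h import *
P=lambda x,y:(343+x/4,215+y/4)
c=ray('side',*P(213,104),.2485);print('collar c',c)
for yaw in (30,36,42):
  for z in(.2485,.2345):
    for s in(0,180):
        y=np.radians(yaw+s);print(yaw,z,s,((proj('side',[c[0]+.015*np.cos(y),c[1]+.015*np.sin(y),z])-[343,215])*4).round(),end=' ')
print()
E0=np.array([.5533,-.1455])
im=crop(cv2.imread('pics/s3.png'),393,280,40,7)
for yaw,col in((-150,(255,0,0)),(-144,(0,0,255)),(-138,(0,255,0))):
    y=np.radians(yaw);r=np.array([np.cos(y),np.sin(y)]);n=np.array([-r[1],r[0]])
    for s in(-1,1):
        e=E0+r*np.sqrt(.02**2-.006**2)+n*s*.006
        q=(proj('side',[[*e,.164],[*e,.137]])-[353,240])*7
        cv2.line(im,*[tuple(map(int,k)) for k in q],col,1,cv2.LINE_AA)
cv2.imwrite('pics/z4.png',im)
```

```text
collar c [ 0.54859963 -0.14736699  0.2485    ]
30 0.2485 0 [[221.  82.]] 30 0.2485 180 [[205. 126.]] 30 0.2345 0 [[217. 116.]] 30 0.2345 180 [[201. 161.]] 36 0.2485 0 [[216.  82.]] 36 0.2485 180 [[209. 127.]] 36 0.2345 0 [[213. 116.]] 36 0.2345 180 [[206. 161.]] 42 0.2485 0 [[212.  81.]] 42 0.2485 180 [[214. 127.]] 42 0.2345 0 [[208. 115.]] 42 0.2345 180 [[210. 162.]]
```

View pics/z4.png

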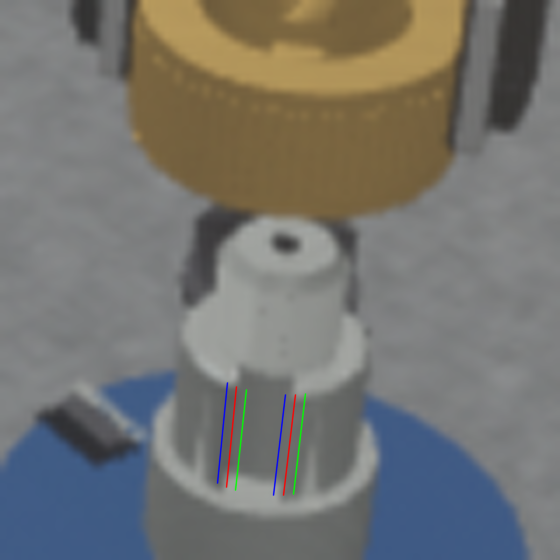

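```bash
cat > fit.py <<'E'
from h import *
from scipy.optimize import minimize
def hull(P,n='side'):
    a=np.linspace(0,2*np.pi,72,endpoint=False);pts=np.vstack([np.c_[P[0]+.033*np.cos(a),P[1]+.033*np.sin(a),a*0+z] for z in(P[2]-.015,P[2]+.015)])
    return cv2.convexHull(proj(n,pts).astype(np.float32))
def fit(im,P0,win):
    h=cv2.cvtColor(im,cv2.COLOR_BGR2HSV);m=cv2.inRange(h,(10,90,40),(28,255,255))
    k=np.zeros_like(m);k[win[1]:win[3],win[0]:win[2]]=1;m=m*k
    q=cv2.convexHull(cv2.findNonZero(m)); M=np.zeros_like(m);cv2.fillConvexPoly(M,q,255)
    def cost(P):
        A=np.zeros((480*4,640*4),np.uint8);cv2.fillConvexPoly(A,np.round((hull(P)+.5)*4*16).astype(int),255,cv2.LINE_AA,4)
        A=cv2.resize(A,(640,480),interpolation=cv2.INTER_AREA);return np.abs(A.astype(float)-M).sum()/255
    r=minimize(cost,P0,method='Nelder-Mead',options=dict(initial_simplex=[P0]+[np.array(P0)+np.eye(3)[i]*.004 for i in range(3)],xatol=1e-4,fatol=.1))
    return r.x,r.fun,m.astype(bool).sum()
E
python3 - <<'E'
from fit import *
print(fit(cv2.imread('pics/side0.png'),[.582,.198,.015],(250,245,292,282)))
print(fit(cv2.imread('pics/s3.png'),[.5534,-.1445,.2335],(360,215,430,280)))
E
```

```text
(array([0.58103239, 0.20015333, 0.01737879]), np.float64(173.38039215686274), np.int64(769))
(array([ 0.55259404, -0.14281969,  0.2338577 ]), np.float64(250.29019607843136), np.int64(1710))
```

The lugs show a yaw of about 35° and the keyway about 37°. I'll shift y by -1.5 mm and lower the collar over the thread.

Call:
step_arm:
  targets: "-1 0 -0.003 -0.01 0 0 0;-1 0 -0.003 -0.03 0 0 0;-1 0 -0.003 -0.05 0 0 0;-1 0 -0.003 -0.07 0 0 0;-1 0 -0.003 -0.085 0 0 0;-1 0 -0.003 -0.095 0 0 0;-1 0 -0.003 -0.1 0 0 0;-1 0 -0.003 -0.1 0 0 0;-1 0 -0.003 -0.1 0 0 0"

```text
clock: 5.8
eef_pos: [0.5535, -0.1471, 0.1694]
tool_rot: [-0.232, 0.973, -0.0, 0.0]
ft_force: [-0.1, 1.2, -4.3]
grip_width: 0.064
grasp_force: 68.8
```

Call:
step_arm:
  targets: "-1 0 0 -0.002 0 0 0;-1 0 0 -0.004 0 0 0;-1 0 0 -0.006 0 0 0;-1 0 0 -0.008 0 0 0;-1 0 0 -0.01 0 0 0;-1 0 0 -0.01 0 0 0;-1 0 0 -0.01 0 0 0"

```text
clock: 6.38
eef_pos: [0.5541, -0.1469, 0.1645]
tool_rot: [-0.232, 0.973, -0.0, 0.001]
ft_force: [3.7, 2.5, -2.9]
grip_width: 0.0643
grasp_force: 68.9
```

Call:
step_arm:
  targets: "-1 0.001 0.001 -0.001 0 0 0;-1 0.001 0.001 -0.002 0 0 0;-1 0.001 0.001 -0.004 0 0 0;-1 0.001 0.001 -0.006 0 0 0;-1 0.001 0.001 -0.006 0 0 0;-1 0.001 0.001 -0.006 0 0 0"

```text
clock: 6.88
eef_pos: [0.554, -0.1462, 0.1627]
tool_rot: [-0.232, 0.973, 0.0, 0.001]
ft_force: [0.0, 2.1, 4.7]
grip_width: 0.0641
grasp_force: 69.7
```

Call:
step_arm:
  targets: "-1 0 0.001 0 0 0 0;-1 0 0.002 -0.001 0 0 0;-1 0 0.002 -0.002 0 0 0;-1 0 0.002 -0.004 0 0 0;-1 0 0.002 -0.004 0 0 0;-1 0 0.002 -0.004 0 0 0"

```text
clock: 7.38
eef_pos: [0.5536, -0.1452, 0.1584]
tool_rot: [-0.232, 0.973, 0.001, -0.0]
ft_force: [3.5, 4.4, -3.2]
grip_width: 0.0646
grasp_force: 68.9
```

Call:
step_arm:
  targets: "-1 0.001 0.001 -0.003 0 0 0;-1 0.001 0.001 -0.006 0 0 0;-1 0.001 0.001 -0.009 0 0 0;-1 0.001 0.001 -0.012 0 0 0;-1 0.001 0.001 -0.014 0 0 0;-1 0.001 0.001 -0.014 0 0 0"

```text
clock: 7.88
eef_pos: [0.5539, -0.1452, 0.1518]
tool_rot: [-0.232, 0.973, 0.0, -0.0]
ft_force: [1.3, 3.5, -4.1]
grip_width: 0.0644
grasp_force: 68.8
```

Call:
step_arm:
  targets: "-1 0 0.001 -0.002 0 0 0;-1 0 0.001 -0.004 0 0 0;-1 0 0.001 -0.006 0 0 0;-1 0 0.001 -0.008 0 0 0;-1 0 0.001 -0.01 0 0 0;-1 0 0.001 -0.01 0 0 0"

```text
clock: 8.38
eef_pos: [0.5538, -0.1449, 0.1468]
tool_rot: [-0.232, 0.973, -0.0, -0.001]
ft_force: [0.1, 0.4, -3.6]
grip_width: 0.0643
grasp_force: 68.8
```

Call:
step_arm:
  targets: "-1 0 0 -0.002 0 0 0;-1 0 0 -0.004 0 0 0;-1 0 0 -0.006 0 0 0;-1 0 0 -0.006 0 0 0;-1 0 0 -0.006 0 0 0"

```text
clock: 8.8
eef_pos: [0.5542, -0.1447, 0.1441]
tool_rot: [-0.232, 0.973, -0.0, -0.0]
ft_force: [-0.5, -0.1, -4.8]
grip_width: 0.0643
grasp_force: 68.8
```

The TCP is already below the height where the lugs would stop on the shoulder, so they seem to be in the keyways. I'll go on gently.

Call:
step_arm:
  targets: "-1 0 0 -0.002 0 0 0;-1 0 0 -0.004 0 0 0;-1 0 0 -0.006 0 0 0;-1 0 0 -0.008 0 0 0;-1 0 0 -0.008 0 0 0;-1 0 0 -0.008 0 0 0"

```text
clock: 9.3
eef_pos: [0.5543, -0.1446, 0.1401]
tool_rot: [-0.232, 0.973, 0.0, -0.0]
ft_force: [-0.3, 0.3, -4.6]
grip_width: 0.064
grasp_force: 68.8
```

Call:
step_arm:
  targets: "-1 0 0 -0.001 0 0 0;-1 0 0 -0.002 0 0 0;-1 0 0 -0.004 0 0 0;-1 0 0 -0.004 0 0 0;-1 0 0 -0.004 0 0 0"

```text
clock: 9.72
eef_pos: [0.5543, -0.1446, 0.1382]
tool_rot: [-0.232, 0.973, 0.0, -0.0]
ft_force: [-0.6, 0.7, -4.8]
grip_width: 0.0641
grasp_force: 68.8
```

Call:
step_arm:
  targets: "-1 0 0 -0.001 0 0 0;-1 0 0 -0.002 0 0 0;-1 0 0 -0.003 0 0 0;-1 0 0 -0.003 0 0 0;-1 0 0 -0.003 0 0 0"

```text
clock: 10.13
eef_pos: [0.5543, -0.1446, 0.137]
tool_rot: [-0.232, 0.973, -0.0, 0.0]
ft_force: [-1.5, 0.8, -2.3]
grip_width: 0.0642
grasp_force: 69.0
```

Call:
step_arm:
  targets: "-1 0 0 -0.001 0 0 0;-1 0 0 -0.002 0 0 0;-1 0 0 -0.002 0 0 0;-1 0 0 -0.002 0 0 0"

```text
clock: 10.47
eef_pos: [0.5543, -0.1446, 0.137]
tool_rot: [-0.232, 0.973, -0.0, 0.0]
ft_force: [-4.8, 0.8, 5.2]
grip_width: 0.0646
grasp_force: 69.6
```

Contact came at z 0.137, which is the expected home height. I'll release, rise and check.

Call:
step_arm:
  targets: "1 0 0 0 0 0 0;1 0 0 0 0 0 0;1 0 0 0 0 0 0;1 0 0 0 0 0 0;1 0 0 0 0 0 0;1 0 0 0 0 0 0"

```text
clock: 10.97
eef_pos: [0.5544, -0.1447, 0.1357]
tool_rot: [-0.232, 0.973, -0.0, 0.0]
ft_force: [0.4, 0.9, -0.7]
grip_width: 0.0853
grasp_force: 0.0
```

Call:
step_arm:
  targets: "1 0 0 0.02 0 0 0;1 0 0 0.05 0 0 0;1 0 0 0.1 0 0 0;1 0 0 0.16 0 0 0;1 0 0 0.22 0 0 0;1 0 0 0.28 0 0 0;1 0 0 0.28 0 0 0;1 0 0 0.28 0 0 0"

```text
clock: 11.63
eef_pos: [0.5557, -0.145, 0.2791]
tool_rot: [-0.232, 0.973, -0.002, 0.003]
ft_force: [-0.2, -0.9, -0.2]
grip_width: 0.0853
grasp_force: 0.0
```

Run:
```python
from fit import *
s=snap('side')
im=crop(s,393,295,45,6)
for z,c in((.151,(0,0,255)),(.163,(0,255,0))):
    q=(hull([.5535,-.1455,z])-[348,250])*6
    cv2.polylines(im,[q.astype(int)],True,c,1,cv2.LINE_AA)
cv2.imwrite('pics/z5.png',im);print(bot.get_obs()['eef_pos'])
```

```text
[ 0.55470518 -0.14473357  0.27706509]
```

View pics/z5.png

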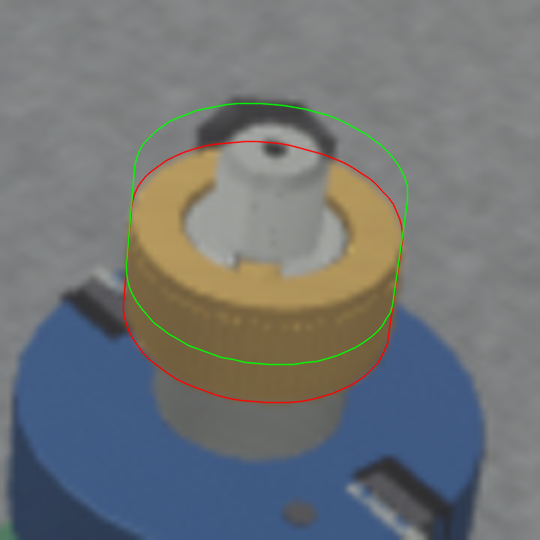

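The collar matches the red home outline (bottom at about (275,402)), its lug is in the keyway at (258,265), and the gripper is clear. I'll hand it in.

```bash
python3 -c "
from workcell import bot
print(bot.job_done())"
```

```text
the job is handed in; nothing more can be done
None
```

The yellow keyed collar is on the arbor with its lugs in the keyways, sitting at its home height on the spacer ring, and the job is handed in with the gripper clear; the rings, nut and spanner were not touched.

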